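# Empty the spent ampoules through the waste bin's flap

## Task

Take the steel collecting cup by its upright grip, press the waste bin's flap inward with the cup's lip and tip all four spent ampoules through into the bin. Then set the empty cup back down, standing upright on its rubber pad, and let the flap close. Do not push the flap with the gripper or the arm, and leave the other things on the bench where they are.

Things in the scene. Friction and masses are not known exactly. Their poses are not given: they have to be found in the camera images.
- cup_grip (a point): Centre of the upright white grip of the loose cup: a block 30 (x) x 14 (y) mm, 20 to 94 mm above the cup's underside, behind its back wall; this point is 72 mm above the underside and 76 mm behind the cup's middle. Take it from above or tilted, fingers closing along y. Cup frame: x towards the pouring lip, y across, z up when it stands.
- cup_mid (a point): Middle of the cup, 20 mm above its underside, same frame. Scoop-shaped stainless cup, 180 g, open front, 72 mm wide outside, back wall 61 mm behind this point, lip 60 mm ahead. Side walls 40 mm high, about 28 mm at the lip. Smooth 3 mm sheet (friction about 0.3): tipped about 45 to 50 degrees, lip down, it empties.
- pad: Grey rubber rest pad, 170 (x) x 130 (y) x 4 mm, fixed; origin at the centre of its underside, z up. The cup starts standing on it, roughly at its centre, lip roughly towards pad +x.
- bin: Fixed waste bin, 200 (x) x 160 (y) x 200 mm high, clear lower half and white hood; origin at the centre of its underside, z up, x from its front (port side) to its back. Closed but for the port in the hood's front. Front wall vertical at x = -100 up to z = 120; above it the port's plane leans 20 degrees inward, up to the flat top.
- port_sill (a point): Middle of the port's lower edge (sill), at x = -100, z = 120 mm in the bin's frame, same axes as the bin. The opening is 120 mm wide (y -60 to 60) and 80 mm high along its leaning plane; its upper edge lies 27 mm inward (+x) and 75 mm above the sill.
- cup_lip (a point): Middle of the cup's pouring lip (front edge of its floor), 60 mm ahead of the cup's middle and 12 mm above the underside, same frame. The floor is flat from the back to 12 mm ahead of the middle, then slopes up 12 degrees to this edge, so ampoules stay in while the cup is near level.
- flap (a joint): Black one-way flap filling the port: 114 wide x 70 long x 3 mm, hinged along the port's upper edge. 0 = shut (stop); grows in rad swinging inward, to 1.5. A light spring shuts it (about 1 N at its lower edge). Ampoules alone do not open it; press the lip in and, while tipping, down past the flap's lower edge, some 40 mm beyond the sill.
- ampoule0_c (a point): Centre of a spent ampoule: amber glass capsule shape, 14 dia x 28 mm overall, 12 g, long axis = its y; rolls. It starts loose in the cup.
- ampoule1_c (a point): Centre of a spent ampoule: amber glass capsule shape, 14 dia x 28 mm overall, 12 g, long axis = its y; rolls. It starts loose in the cup.
- ampoule2_c (a point): Centre of a spent ampoule: amber glass capsule shape, 14 dia x 28 mm overall, 12 g, long axis = its y; rolls. It starts loose in the cup.
- ampoule3_c (a point): Centre of a spent ampoule: amber glass capsule shape, 14 dia x 28 mm overall, 12 g, long axis = its y; rolls. It starts loose in the cup.
- dropper: Bystander: amber glass bottle, 36 dia x 85, standing (mm); origin at the centre of its underside.
- jar: Bystander: white plastic jar, 52 dia x 70, standing (mm); origin at the centre of its underside.
- beaker: Bystander: empty glass beaker, 64 dia x 85, standing (mm); origin at the centre of its underside.
- dish: Bystander: white porcelain dish, 72 dia x 18, low (mm); origin at the centre of its underside.
- stopper: Bystander: brown cork stopper, 32 dia x 24 (mm); origin at the centre of its underside.

How it is judged (in metres and radians):
On the way, in this order (a step that is already met when the one before it is completed fails the run):
1. the cup presses the flap open (at least 0.3 rad) (value of joint flap above 0.3 rad and contact force between cup and flap above 0.1 N), for 0.1 s.
2. all four ampoules are inside the bin (x of ampoule0_c in the frame of bin between -0.1 and 0.1 m and y of ampoule0_c in the frame of bin between -0.08 and 0.08 m and z of ampoule0_c in the frame of bin between 0 and 0.11 m and x of ampoule1_c in the frame of bin between -0.1 and 0.1 m and y of ampoule1_c in the frame of bin between -0.08 and 0.08 m and z of ampoule1_c in the frame of bin between 0 and 0.11 m and x of ampoule2_c in the frame of bin between -0.1 and 0.1 m and y of ampoule2_c in the frame of bin between -0.08 and 0.08 m and z of ampoule2_c in the frame of bin between 0 and 0.11 m and x of ampoule3_c in the frame of bin between -0.1 and 0.1 m and y of ampoule3_c in the frame of bin between -0.08 and 0.08 m and z of ampoule3_c in the frame of bin between 0 and 0.11 m), for 0.2 s.
At the end, for the whole second after the job is handed in: All four ampoules lie inside the bin (below the port's sill), the flap is shut (under 0.1 rad), and the cup stands upright (within 0.1 rad) and still on its pad, its middle within 50 mm of the pad's centre along each of the pad's axes (all of step 2 and angle between cup_mid's own z axis and vertical below 0.1 rad and x of cup_mid in the frame of pad between -0.05 and 0.05 m and y of cup_mid in the frame of pad between -0.05 and 0.05 m and z of cup_mid in the frame of pad between 0.018 and 0.03 m and linear speed of cup below 0.02 m/s and value of joint flap below 0.1 rad); the robot touches nothing.
It fails at once if the gripper or arm pushes on the flap (contact force between any of the fingers, the arm and flap above 0.5 N).
It fails at once if a bystander is moved by more than 40 mm (distance of any of dropper, jar, beaker, dish, stopper from where it was at the start of the episode above 0.04 m).
It also fails if it takes over 69 s, if anything falls off the work surface, if the arm or the gripper's body presses on something with over 40 N, if the wrist force passes 120 N, or if a joint passes its speed limit or range.

## Robot

A 6-joint arm with a two-finger parallel gripper is mounted at the origin on the work surface. World frame = base frame: x ahead of the robot, y to its left, z up, the work surface at z = 0. Lengths are in mm, angles in degrees, forces in N, time in s.
With the tool pointing down it reaches from about 300 to 850 mm from the base axis. Payload 4.2 kg.
Tool frame: the origin (TCP) lies at the very end of the fingers, on their centre line; the grasp point (between the pads) lies 19 mm behind it; z points along the fingers, y is the line along which they close (so a half turn about z gives the same grasp; the last joint's range is limited). The gripper opens to 91 mm and grips with 3 to 60 N. Pads are 32 mm wide; open, the fingers measure 118 mm over their backs; the gripper's body (76 mm by 178 mm) begins 60 mm behind the grasp point.
Start: joints at [-75.401, 18.312, 89.639, -0, 72.044, -1.146], TCP at [156.032, -553.441, 213.976] pointing down, gripper open.
Joint ranges: [-177.97, 177.97], [-48.28, 115.42], [12.27, 149.76], [-77.06, 257.06], [2.81, 150.46], [-146.56, 146.56]. Speed limits (degrees/s): [147.25, 147.25, 180, 180, 180, 180].

## Interface

Orientations are given as [roll, pitch, yaw] about the fixed x, y, z axes, in that order (R = Rz(yaw) Ry(pitch) Rx(roll)).
In Python, from workcell import env, eyes gives the robot as it stands.
- The arm moves only by the tool send_rows, never from a script. Its argument "targets" is text: rows parted by semicolons, each of 7 numbers parted by spaces: the shift along the tool's x, y, z in m, then the turn, a rotation vector about the tool's x, y, z in degrees, then the opening in per cent of the stroke, from 0 (shut) to 100 (fully open). A call has 1 to 12 rows; each row is the pose to reach, as a shift and turn from the pose commanded when the call began, along the tool's axes at that moment; what a row does not reach only later rows make up. A row lasts 1/12 s, in which the tool goes at most 41.7 mm and 7.16 degrees, less where a joint would pass 70% of its speed; a pose out of reach is approached as far as the arm can. A call with a gripper value outside its range is refused whole. The fingers move at their own pace and stop on an object; "grip_force" is the grip in N (left out, the last holds). Time passes only in rows, so rows that repeat a pose let the fingers close. It gives the time, the measured TCP pose, the force, the opening and the grip force at its end, in the units of the state.
- env.state(): the state, without advancing time (a new reading comes with each control period).
- eyes.grab_frame(name): name is "scene" or "top" or "wrist"; returns a dict with "image" (420x560x3 uint8, blue, green, red), "fovy" (degrees; the focal length in pixels is half the picture's height over the tangent of half this angle, whatever the lens; pixels are square), "cx", "cy" (the principal point, pixels), "eye" and "attitude" of the camera in the world. Camera axes: x right, y up, looking along -z (the intrinsics and any distortion apply to the point x, -y, -z); pixel columns grow to the right and rows downward; lengths in mm; the calibration is good to about 2 mm. The wrist camera is an equidistant fisheye: a pixel r from the principal point sees the ray r / f radians off the axis. A picture is of the moment at which its call begins. There is no depth.
- env.job_done(): hands the job in; it is judged then, once.
The state is a dict: "time_s": time; "qpos": joint angles; "qvel": joint speeds; "effort": joint torques, N m; "ee_pos": TCP position; "ee_rot": TCP orientation; "force": force on the tool from outside, world axes, zero at the start; "torque": the same for the moment, N m; "gripper_width": finger opening in mm; "gripper_force": force on a finger pad.
Only numpy, scipy, OpenCV 4.12 (cv2) and the standard library are available. Lean on these libraries where they do the work, as an engineer would, in place of code of your own. Each camera call takes 0.05 s, during which the arm holds its last target. There are 200 camera calls.

## Working session

There is one attempt and no reset: what is moved stays moved. The work goes in short steps, Python scripts to look and compute and a tool call to move; the robot and the scene stay as the last step left them, time stands still between calls to the robot, and variables do not carry over. Pictures are saved under pics/ and viewed, at most 11 in all, crops included, and the job is handed in when it is done.

Besides the shell and the picture viewer there is one more tool, called after "Request:" as name(argument=value, ...) on one line, values as JSON. send_rows: Moves the arm, as the interface text tells. Its arguments: {"type":"object","properties":{"targets":{"type":"string"},"grip_force":{"type":"number"}},"required":["targets"]}

```bash
mkdir -p pics
cat > h.py <<'E'
import numpy as np, cv2
from workcell import env, eyes
from scipy.spatial.transform import Rotation as R
def save(n,f):
    d=eyes.grab_frame(n); cv2.imwrite(f'pics/{f}.png',d['image']); return d
E
python3 - <<'E'
from h import *
import pickle
print(env.state())
for n in('scene','top'):
    d=save(n,n+'0'); pickle.dump(d,open(n+'.pkl','wb')); print(n,{k:v for k,v in d.items() if k!='image'})
E
```

```text
{'time_s': 0.0, 'qpos': array([-7.53998901e+01,  1.83515920e+01,  8.97055842e+01, -4.51049828e-04,
        7.20450138e+01, -1.14563481e+00]), 'qvel': array([ 0.08386886,  0.05289523,  0.05891101,  0.05139899, -0.09399012,
       -0.01968353]), 'effort': array([-1.88411213e-03, -4.12468386e+01, -2.31975675e+01,  7.25331274e-02,
        4.55052929e-02, -1.22748579e-04]), 'ee_pos': array([ 155.91051979, -552.93293986,  213.12635521]), 'ee_rot': array([-1.79897822e+02, -1.61441264e-03,  1.57458827e+01]), 'force': array([-0.12228097, -0.84231261,  0.19986173]), 'torque': array([ 0.03113893, -0.00129372,  0.03115452]), 'gripper_force': 0.0, 'gripper_width': 90.93125243193211}
scene {'fovy': 57.17905211543281, 'cx': 279.44949393762647, 'cy': 207.13800652937041, 'eye': array([1132.49064547,   91.19245566,  740.68572034]), 'attitude': array([ 43.68546408,  -0.97709715, 102.51819286])}
top {'fovy': 55.17831113187947, 'cx': 275.26270535018585, 'cy': 208.30560195867596, 'eye': array([422.73301052, -16.51622794, 956.18327014]), 'attitude': array([ 10.4948673 ,   2.26114157, -90.53263118])}
```

View pics/top0.png

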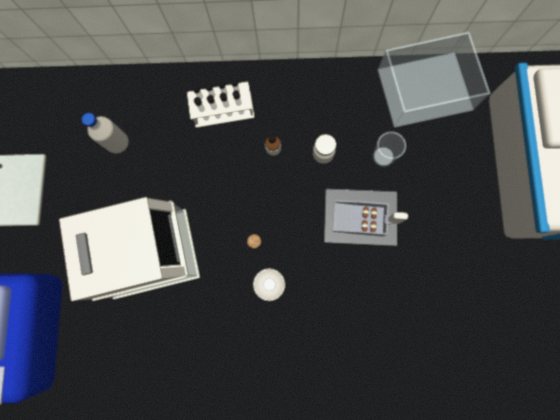

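View pics/scene0.png

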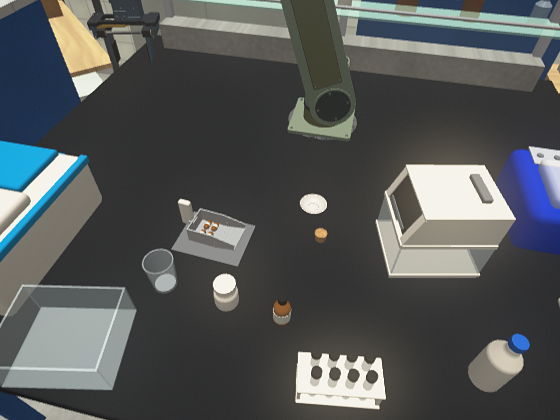

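The top view shows the cup on its pad at about (362,218), with the grip at (400,216) and the lip pointing left. The bin is at about (130,248) with its port facing right. The stopper (254,241) and dish (269,285) lie between them. I'll zoom in for the corners.

Run:
```python
import pickle,cv2,numpy as np
t=pickle.load(open('top.pkl','rb'))['image'];s=pickle.load(open('scene.pkl','rb'))['image']
def c(im,x,y,w,h,k): return cv2.resize(im[y:y+h,x:x+w],None,fx=k,fy=k,interpolation=cv2.INTER_CUBIC)
a=np.hstack([c(t,50,190,160,120,2.5),c(t,310,180,100,75,4)])
b=np.hstack([c(s,370,155,160,120,2.5),c(s,165,190,100,75,4)])
cv2.imwrite('pics/m.png',np.vstack([a,b]))
```

```text
(no output)
```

View pics/m.png

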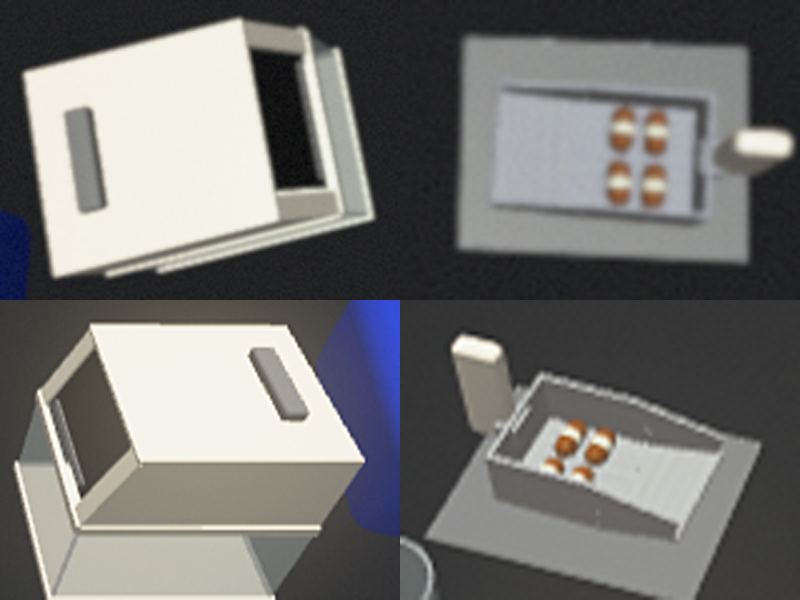

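```bash
cat > fit.py <<'E'
from h import *
import pickle
from scipy.optimize import least_squares
D={n:pickle.load(open(n+'.pkl','rb')) for n in('top','scene')}
def proj(d,P):
    c=(P-d['eye'])@R.from_euler('xyz',d['attitude'],degrees=True).as_matrix()
    f=210/np.tan(np.radians(d['fovy']/2))
    return np.c_[d['cx']+f*c[:,0]/-c[:,2], d['cy']-f*c[:,1]/-c[:,2]]
m={'bt':('top',50,190,0,0,2.5),'ct':('top',310,180,400,0,4),'bs':('scene',370,155,0,300,2.5),'cs':('scene',165,190,400,300,4)}
def fit(obs,x0,name):
    def res(p):
        o=[]
        for k,u,v,X in obs:
            n,a,b,c,e,s=m[k]
            P=R.from_euler('z',p[2]).apply(X)+[p[0],p[1],0]
            o+=list(proj(D[n],P[None])[0]-[a+(u-c+.5)/s-.5,b+(v-e+.5)/s-.5])
        return np.array(o)
    r=least_squares(res,x0,loss='soft_l1')
    print(name,r.x[:2].round(1),np.degrees(r.x[2]).round(2)); print(res(r.x).reshape(-1,2).round(1).tolist())
f=-70.9
fit([('bt',240,18,[f,-80,200]),('bt',25,73,[100,-80,200]),('bt',280,220,[f,80,200]),('bt',53,277,[100,80,200]),
('bs',137,463,[f,-80,200]),('bs',364,461,[100,-80,200]),('bs',92,325,[f,80,200]),('bs',287,325,[100,80,200]),('bs',78,528,[-100,-80,120]),('bs',40,393,[-100,80,120])],[400,400,1.6],'bin')
fit([('ct',462,36,[85,-65,4]),('ct',748,46,[-85,-65,4]),('ct',748,263,[-85,65,4]),('ct',457,249,[85,65,4]),('cs',761,444,[85,65,4]),('cs',427,538,[-85,-65,4])],[430,-120,1.57],'pad')
fit([('ct',765,143,[-76,0,98]),('cs',477,347,[-76,0,98]),('ct',713,95,[-61,-36,44]),('ct',709,222,[-61,36,44]),('cs',543,375,[-61,36,44]),('cs',489,459,[-61,-36,44]),('cs',722,440,[60,36,32]),('cs',678,526,[60,-36,32]),('ct',496,207,[60,34,16])],[430,-120,1.57],'cup')
# bystanders, heights at seen point
for nm,u,v,z in[('stopper',254,241,24),('dish',269,285,18),('jar',325,145,70),('dropper',273,144,85),('beaker',391,145,85)]:
    d=D['top'];r=least_squares(lambda p:proj(d,np.array([[p[0],p[1],z]]))[0]-[u,v],[400,0]);print(nm,r.x.round())
E
python3 fit.py
```

```text
bin [496.6 317.4] 103.25
[[-1.0, -0.3], [-0.3, -1.2], [-1.9, -0.4], [0.3, -1.1], [1.8, -1.3], [-0.4, -0.3], [-0.4, -0.4], [-1.2, -0.0], [-0.1, -1.2], [-0.6, -1.3]]
pad [ 577.  -183.2] 806.68
[[0.1, -0.3], [-0.3, -0.1], [-0.0, -0.3], [-0.1, 0.0], [0.7, -0.9], [-0.8, -0.4]]
cup [ 570.3 -176.3] 444.3
[[-0.5, -0.2], [0.1, -0.5], [0.1, -0.3], [-0.1, -0.9], [-0.5, -0.6], [-0.7, -0.7], [0.3, -1.7], [-0.2, -1.1], [-1.8, -0.9]]
stopper [519.  69.]
dish [418.  35.]
jar [734. -99.]
dropper [733.  20.]
beaker [ 725. -245.]
```

```bash
cat > rel.py <<'E'
from h import *
import json,os
# rel(list of (pos,rotation matrix,grip)) -> rows relative to commanded pose C (file); stores last as C
def euler(r,p,y): return R.from_euler('xyz',[r,p,y],degrees=True)
def load():
    if os.path.exists('C.json'):
        c=json.load(open('C.json')); return np.array(c[0]),R.from_quat(c[1])
    return np.array([156.032,-553.441,213.976]),euler(180,0,15.745)
def rows(ts):
    p0,r0=load(); o=[]
    for p,r,g in ts:
        d=r0.inv().apply(np.array(p)-p0)/1000; w=np.degrees((r0.inv()*r).as_rotvec())
        o.append(' '.join(f'{v:.4f}' for v in d)+' '+' '.join(f'{v:.2f}' for v in w)+f' {g}')
    print('; '.join(o)); json.dump([list(map(float,p)),r.as_quat().tolist()],open('C.json','w'))
def path(p,r,n,g):
    # smooth straight move in n rows
    p0,r0=load(); p=np.array(p); w=(r0.inv()*r).as_rotvec(); s=np.arange(1,n+1)/n; s=s*s*(3-2*s)
    return [(p0+k*(p-p0),r0*R.from_rotvec(k*w),g) for k in s]
E
python3 -c "
from rel import *
rows([((562.7,-251.9,160),euler(180,0,84.3),100)])"
```

```text
0.4732 -0.1799 0.0540 0.00 0.00 -68.55 100
```

Request:
send_rows(targets="0.2366 -0.09 0.027 0 0 -34.28 100;0.2366 -0.09 0.027 0 0 -34.28 100;0.2366 -0.09 0.027 0 0 -34.28 100;0.2366 -0.09 0.027 0 0 -34.28 100;0.2366 -0.09 0.027 0 0 -34.28 100;0.2366 -0.09 0.027 0 0 -34.28 100;0.4732 -0.1799 0.054 0 0 -68.55 100;0.4732 -0.1799 0.054 0 0 -68.55 100;0.4732 -0.1799 0.054 0 0 -68.55 100;0.4732 -0.1799 0.054 0 0 -68.55 100;0.4732 -0.1799 0.054 0 0 -68.55 100;0.4732 -0.1799 0.054 0 0 -68.55 100", grip_force=40)

```text
time_s: 1.1
ee_pos: [556.5, -255.6, 160.3]
ee_rot: [-180.0, -0.0, 84.5]
force: [1.1, -0.3, 0.2]
gripper_width: 91.1
gripper_force: 0.0
```

Run:
```python
from h import *
import pickle
s=env.state(); print(s['ee_pos'],s['ee_rot'],s['qpos'].round(1))
d=save('wrist','w1'); s=env.state(); print(s['ee_pos'],{k:v for k,v in d.items() if k!='image'}); pickle.dump(d,open('w1.pkl','wb'))
d=save('wrist','w1'); s=env.state(); print(s['ee_pos'],s['ee_rot']); pickle.dump(d,open('w1.pkl','wb'))
```

```text
[ 556.52754442 -255.60077775  160.32339343] [-1.79952578e+02 -2.54783976e-03  8.45030495e+01] [-25.7  23.8  89.2  -0.   67.1 -20.2]
[ 562.56311914 -250.71794141  159.14317409] {'fovy': 65.70646984690485, 'cx': 281.52128614908884, 'cy': 213.7719133891891, 'eye': array([ 563.96677141, -173.90186978,  331.63163814]), 'attitude': array([-16.97930014,   0.07830981,  -5.45749204])}
[ 559.16493314 -253.1973923   159.26542106] [ 1.79990506e+02 -1.23564512e-01  8.46162597e+01]
```

View pics/w1.png

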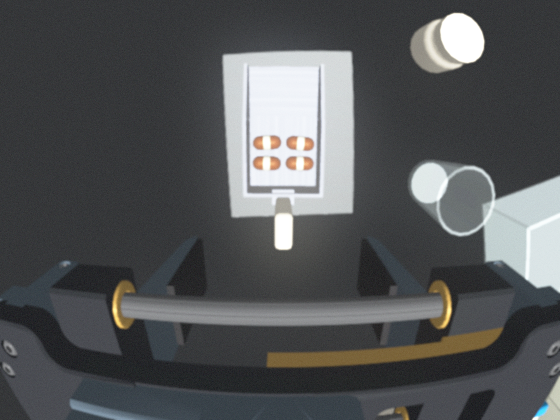

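The wrist view shows the grip's top face at about (284,231), centred between the fingers. All four ampoules sit at the back of the cup.

Run:
```python
from rel import *
import pickle
d=pickle.load(open('w1.pkl','rb'));f=210/np.tan(np.radians(d['fovy']/2));M=R.from_euler('xyz',d['attitude'],degrees=True)
def loc(u,v,z):
    a=np.array([u-d['cx'],v-d['cy']]);r=np.hypot(*a);t=r/f
    ray=M.apply([np.sin(t)*a[0]/r,-np.sin(t)*a[1]/r,-np.cos(t)]);k=(z-d['eye'][2])/ray[2];return (d['eye']+k*ray).round(1)
for q in [(284,231,98),(284,214,98),(284,249,98),(244,198,44),(324,196,44),(284,66,16),(245,66,32),(323,66,32),(223,56,4),(352,52,4),(353,213,4),(232,217,4)]: print(q,loc(*q))
c=env.state(); p=c['ee_pos']; 
json.dump([p.tolist(),euler(180,0,84.5).as_quat().tolist()],open('C.json','w'))
rows([((562.5,-250.5,120),euler(180,0,84.3),100),((562.5,-250.5,56),euler(180,0,84.3),100)])
```

```text
(284, 231, 98) [ 563.9 -253.2   98. ]
(284, 214, 98) [ 565.1 -239.8   98. ]
(284, 249, 98) [ 562.5 -268.    98. ]
(244, 198, 44) [ 529.3 -237.4   44. ]
(324, 196, 44) [ 602.1 -242.4   44. ]
(284, 66, 16) [ 577.4 -118.6   16. ]
(245, 66, 32) [ 542.  -117.3   32. ]
(323, 66, 32) [ 612.2 -123.8   32. ]
(223, 56, 4) [518.5 -98.9   4. ]
(352, 52, 4) [ 647.1 -106.     4. ]
(353, 213, 4) [ 636.9 -274.     4. ]
(232, 217, 4) [ 508.3 -266.1    4. ]
0.0030 0.0031 0.0393 -0.00 -0.00 0.20 100; 0.0030 0.0031 0.1033 -0.00 -0.00 0.20 100
```

Request:
send_rows(targets="0.001 0.004 0.02 0 0 0.2 100;0.001 0.004 0.05 0 0 0.2 100;0.001 0.004 0.08 0 0 0.2 100;0.001 0.004 0.095 0 0 0.2 100;0.001 0.004 0.103 0 0 0.2 100;0.001 0.004 0.103 0 0 0.2 100;0.001 0.004 0.103 0 0 0.2 0;0.001 0.004 0.103 0 0 0.2 0;0.001 0.004 0.103 0 0 0.2 0;0.001 0.004 0.103 0 0 0.2 0;0.001 0.004 0.103 0 0 0.2 0;0.001 0.004 0.103 0 0 0.2 0", grip_force=40)

```text
time_s: 2.2
ee_pos: [559.7, -256.8, 58.5]
ee_rot: [179.9, 0.0, 84.1]
force: [-0.3, -0.2, -0.3]
gripper_width: 53.9
gripper_force: 0.0
```

Request:
send_rows(targets="0 0 0 0 0 0 0;0 0 0 0 0 0 0;0 0 0 0 0 0 0;0 0 0 0 0 0 0;0 0 0 0 0 0 0;0 0 0 0 0 0 0")

```text
time_s: 2.7
ee_pos: [559.9, -256.8, 58.0]
ee_rot: [179.9, 0.0, 84.1]
force: [5.8, 1.8, 0.0]
gripper_width: 14.2
gripper_force: 31.1
```

```bash
cat >> rel.py <<'E'
B=np.array([-np.sin(np.radians(13.25)),np.cos(np.radians(13.25)),0]); S=np.array([519.5,220.1,120.])
LIP=np.array([140.,0,42.])  # lip in tool frame
def lip(a,h,th,g=0,yaw=103.25):
    r=R.from_euler('z',yaw,degrees=True)*R.from_euler('y',th,degrees=True)*R.from_euler('x',180,degrees=True)
    p=S+a*B+[0,0,h]-r.apply(LIP); return p,r
def seg(al):  # dense interpolation of lip poses -> rows
    rows([(*lip(*x),0) for x in al])
E
python3 - <<'E'
from rel import *
c=env.state();print(c['ee_pos'],c['ee_rot'],c['force'],c['gripper_force'])
json.dump([c['ee_pos'].tolist(),euler(180,0,84.1).as_quat().tolist()],open('C.json','w'))
p,r=lip(-60,25,-4); print(p,r.as_euler('xyz',degrees=True))
rows(path([559.9,-256.8,192],R.from_euler('z',84.1,degrees=True)*R.from_euler('y',-4,degrees=True)*R.from_euler('x',180,degrees=True),12,0))
E
```

```text
[ 559.87602983 -256.78366213   57.98430991] [1.79940567e+02 8.13358566e-03 8.40726659e+01] [5.76577307 1.80845318 0.02761008] 31.074047684669495
[565.93341816  22.90432352 177.13178379] [180.    -4.   103.25]
-0.0000 0.0000 -0.0026 0.00 0.08 0.00 0; -0.0000 0.0000 -0.0099 0.00 0.30 0.00 0; -0.0000 0.0000 -0.0209 0.00 0.63 -0.00 0; -0.0000 0.0000 -0.0347 0.00 1.04 0.00 0; -0.0000 0.0000 -0.0504 0.00 1.50 0.00 0; -0.0000 0.0000 -0.0670 0.00 2.00 0.00 0; -0.0000 0.0000 -0.0836 0.00 2.50 -0.00 0; -0.0000 0.0000 -0.0993 0.00 2.96 0.00 0; -0.0000 0.0000 -0.1131 -0.00 3.38 0.00 0; -0.0000 0.0000 -0.1241 0.00 3.70 -0.00 0; -0.0000 0.0000 -0.1314 0.00 3.92 0.00 0; -0.0000 0.0000 -0.1340 0.00 4.00 0.00 0
```

Request:
send_rows(targets="0 0 0 0 0 0 0;0 0 0 0 0 0 0;0 0 -0.003 0 0.1 0 0;0 0 -0.010 0 0.3 0 0;0 0 -0.021 0 0.6 0 0;0 0 -0.040 0 1.2 0 0;0 0 -0.060 0 2 0 0;0 0 -0.085 0 2.6 0 0;0 0 -0.105 0 3.2 0 0;0 0 -0.122 0 3.7 0 0;0 0 -0.131 0 3.9 0 0;0 0 -0.134 0 4 0 0")

```text
time_s: 3.7
ee_pos: [560.0, -257.2, 193.8]
ee_rot: [179.8, -3.9, 84.1]
force: [0.1, 0.1, -3.1]
gripper_width: 13.5
gripper_force: 40.0
```

Request:
send_rows(targets="0 0 0 0 0 0 0;0 0 0 0 0 0 0;0 0 0 0 0 0 0")

```text
time_s: 3.95
ee_pos: [558.7, -256.2, 190.4]
ee_rot: [-179.8, -4.0, 84.1]
force: [0.3, 0.4, -2.8]
gripper_width: 13.8
gripper_force: 40.0
```

Run:
```python
from rel import *
c=env.state();print(c['ee_pos'],c['ee_rot'],c['force'],c['gripper_force'],c['gripper_width'])
d=save('wrist','w2'); d=save('top','t2')
a=cv2.imread('pics/w2.png'); cv2.imwrite('pics/w2c.png',a[0:300])
p,r=lip(-60,25,-4)
ts=path(p,r,24,0)
rows(ts[:12]); rows(ts[12:])
```

```text
[ 558.7234709  -256.23874468  190.42929849] [-179.84343303   -4.04907646   84.0936883 ] [ 0.31939643  0.37042979 -2.81253845] 39.99191343784332 13.829761762265322
0.0014 -0.0001 0.0002 0.01 0.00 -0.10 0; 0.0055 -0.0004 0.0007 0.03 -0.00 -0.38 0; 0.0119 -0.0010 0.0015 0.06 0.00 -0.82 0; 0.0205 -0.0017 0.0025 0.10 0.00 -1.42 0; 0.0311 -0.0026 0.0038 0.15 0.00 -2.14 0; 0.0433 -0.0036 0.0054 0.21 0.00 -2.98 0; 0.0570 -0.0047 0.0070 0.27 0.00 -3.93 0; 0.0718 -0.0059 0.0089 0.35 0.00 -4.95 0; 0.0877 -0.0072 0.0108 0.42 0.00 -6.04 0; 0.1042 -0.0086 0.0129 0.50 0.00 -7.19 0; 0.1213 -0.0100 0.0150 0.58 0.00 -8.36 0; 0.1386 -0.0114 0.0171 0.67 0.00 -9.55 0
0.0173 0.0015 0.0021 0.08 0.00 -1.19 0; 0.0343 0.0030 0.0042 0.17 -0.00 -2.37 0; 0.0509 0.0044 0.0063 0.25 -0.00 -3.51 0; 0.0667 0.0058 0.0083 0.32 0.00 -4.60 0; 0.0816 0.0071 0.0101 0.39 0.00 -5.62 0; 0.0952 0.0082 0.0118 0.46 0.00 -6.57 0; 0.1075 0.0093 0.0133 0.52 0.00 -7.41 0; 0.1180 0.0102 0.0146 0.57 0.00 -8.14 0; 0.1266 0.0109 0.0157 0.61 0.00 -8.73 0; 0.1331 0.0115 0.0165 0.64 0.00 -9.18 0; 0.1371 0.0119 0.0170 0.66 0.00 -9.45 0; 0.1385 0.0120 0.0171 0.67 0.00 -9.55 0
```

View pics/w2c.png

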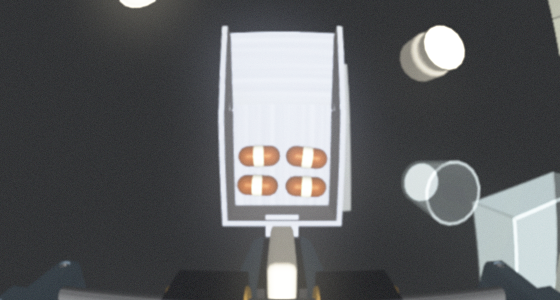

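The cup is held squarely, with its midline at column ~282 and its lip at row 33, and all four ampoules are inside.

Request:
send_rows(targets="0.0014 0 0 0 0 -0.1 0;0.0055 -0.0004 0.0007 0 0 -0.4 0;0.012 -0.001 0.0015 0 0 -0.8 0;0.0205 -0.0017 0.0025 0.1 0 -1.4 0;0.031 -0.0026 0.0038 0.15 0 -2.1 0;0.0433 -0.0036 0.0054 0.2 0 -3 0;0.057 -0.0047 0.007 0.27 0 -3.9 0;0.0718 -0.0059 0.0089 0.35 0 -5 0;0.0877 -0.0072 0.0108 0.42 0 -6 0;0.1042 -0.0086 0.0129 0.5 0 -7.2 0;0.1213 -0.01 0.015 0.58 0 -8.4 0;0.1386 -0.0114 0.0171 0.67 0 -9.55 0")

```text
time_s: 5.05
ee_pos: [562.2, -114.7, 184.5]
ee_rot: [-180.0, -4.0, 93.8]
force: [-1.0, 0.6, -3.1]
gripper_width: 13.5
gripper_force: 40.0
```

Request:
send_rows(targets="0.0173 0.0015 0.0021 0.08 0 -1.2 0;0.0343 0.003 0.0042 0.17 0 -2.4 0;0.0509 0.0044 0.0063 0.25 0 -3.5 0;0.0667 0.0058 0.0083 0.32 0 -4.6 0;0.0816 0.0071 0.0101 0.39 0 -5.6 0;0.0952 0.0082 0.0118 0.46 0 -6.6 0;0.1075 0.0093 0.0133 0.52 0 -7.4 0;0.118 0.0102 0.0146 0.57 0 -8.1 0;0.1266 0.0109 0.0157 0.61 0 -8.7 0;0.1331 0.0115 0.0165 0.64 0 -9.2 0;0.1371 0.0119 0.017 0.66 0 -9.5 0;0.1385 0.012 0.0171 0.67 0 -9.55 0")

```text
time_s: 6.05
ee_pos: [565.6, 23.5, 177.0]
ee_rot: [-180.0, -4.0, 103.3]
force: [0.3, -0.9, -3.0]
gripper_width: 14.1
gripper_force: 40.0
```

Request:
send_rows(targets="0 0 0 0 0 0 0;0 0 0 0 0 0 0;0 0 0 0 0 0 0")

```text
time_s: 6.3
ee_pos: [565.6, 22.5, 177.1]
ee_rot: [-180.0, -4.0, 103.2]
force: [0.3, 0.5, -2.7]
gripper_width: 13.9
gripper_force: 40.0
```

Run:
```python
from rel import *
import pickle
c=env.state();print(c['ee_pos'],c['ee_rot'],load()[0])
d=save('wrist','w3'); d=save('top','t3');pickle.dump(d,open('t3.pkl','wb'))
s=save('scene','s3')
a=cv2.imread('pics/t3.png')[150:300,50:250]; b=cv2.imread('pics/s3.png')[130:280,300:500]
cv2.imwrite('pics/m3.png',np.hstack([cv2.resize(x,None,fx=2,fy=2,interpolation=cv2.INTER_CUBIC) for x in(a,b)]+[]))
# predicted lip pixel in top/scene
f=R.from_euler('xyz',c['ee_rot'],degrees=True); P=c['ee_pos']+f.apply(LIP)
def proj(d,P):
    q=(P-d['eye'])@R.from_euler('xyz',d['attitude'],degrees=True).as_matrix();F=210/np.tan(np.radians(d['fovy']/2))
    return d['cx']-F*q[0]/q[2], d['cy']+F*q[1]/q[2]
for d,o in((d,(50,150,0)),(s,(300,130,400))):
  for X in (LIP,LIP+[0,36,-16],LIP+[0,-36,-16]):
    u,v=proj(d,c['ee_pos']+f.apply(X)); print((u-o[0])*2+o[2],(v-o[1])*2)
  u,v=proj(d,S); print('sill',(u-o[0])*2+o[2],(v-o[1])*2)
```

```text
[565.58504902  22.51608249 177.12418255] [-179.99766776   -3.98237306  103.20167314] [565.93341816  22.90432352 177.13178379]
307.3750721808217 157.70953243699734
297.81642898714347 121.1733644734411
312.3933562470671 190.1002847226314
sill 256.85478489120817 174.3490540918648
534.3145866047379 155.71948523959384
541.9977680274446 170.421282705627
530.3759759594468 121.7001184665429
sill 584.8958529123522 171.725749694892
```

View pics/m3.png

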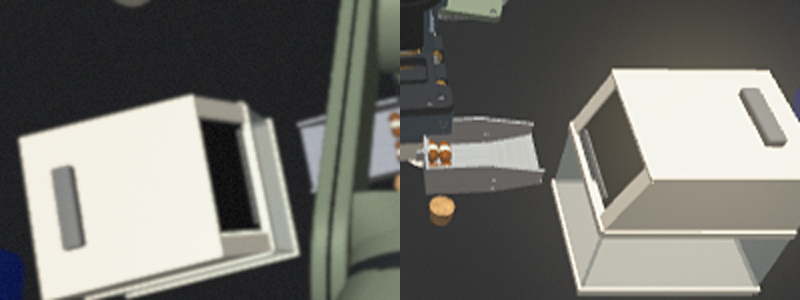

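Predicted and seen lip corners agree within about 1 mm, both in the top view (298,121) and the scene view (543,171). Next I press the flap.

Run:
```python
from rel import *
s=np.arange(1,13)/12; s=s*s*(3-2*s)
seg([(-60+102*k,25-3*k,-4) for k in s])
s=np.arange(1,25)/24; s=s*s*(3-2*s)
t=[(42+8*k,22-44*k*k,-4+57*k) for k in s]
seg(t[:12]);seg(t[12:])
```

```text
0.0020 -0.0000 0.0002 -0.00 0.00 0.00 0; 0.0075 -0.0000 0.0007 -0.00 0.00 0.00 0; 0.0159 -0.0000 0.0016 -0.00 0.00 0.00 0; 0.0263 -0.0000 0.0026 -0.00 0.00 0.00 0; 0.0382 -0.0000 0.0038 -0.00 0.00 0.00 0; 0.0508 -0.0000 0.0051 -0.00 0.00 0.00 0; 0.0633 0.0000 0.0063 -0.00 0.00 0.00 0; 0.0752 0.0000 0.0075 -0.00 0.00 0.00 0; 0.0857 -0.0000 0.0085 -0.00 0.00 0.00 0; 0.0940 -0.0000 0.0094 -0.00 0.00 0.00 0; 0.0995 -0.0000 0.0099 -0.00 0.00 0.00 0; 0.1015 -0.0000 0.0101 -0.00 0.00 0.00 0
0.0003 -0.0000 -0.0007 -0.00 -0.29 0.00 0; 0.0010 -0.0000 -0.0027 0.00 -1.12 0.00 0; 0.0023 -0.0000 -0.0058 -0.00 -2.45 0.00 0; 0.0040 -0.0000 -0.0099 0.00 -4.22 0.00 0; 0.0064 -0.0000 -0.0147 -0.00 -6.39 0.00 0; 0.0094 0.0000 -0.0200 0.00 -8.91 0.00 0; 0.0130 -0.0000 -0.0256 0.00 -11.72 0.00 0; 0.0172 -0.0000 -0.0312 -0.00 -14.78 -0.00 0; 0.0221 -0.0000 -0.0367 0.00 -18.04 0.00 0; 0.0276 -0.0000 -0.0418 0.00 -21.44 0.00 0; 0.0337 -0.0000 -0.0465 0.00 -24.95 0.00 0; 0.0402 0.0000 -0.0505 0.00 -28.50 0.00 0
0.0045 -0.0000 -0.0062 -0.00 -3.55 -0.00 0; 0.0097 -0.0000 -0.0117 -0.00 -7.06 -0.00 0; 0.0153 0.0000 -0.0166 -0.00 -10.46 -0.00 0; 0.0212 -0.0000 -0.0209 -0.00 -13.72 -0.00 0; 0.0272 -0.0000 -0.0244 0.00 -16.78 -0.00 0; 0.0331 -0.0000 -0.0272 -0.00 -19.59 -0.00 0; 0.0387 -0.0000 -0.0293 -0.00 -22.11 -0.00 0; 0.0438 -0.0000 -0.0309 -0.00 -24.28 -0.00 0; 0.0481 -0.0000 -0.0321 0.00 -26.05 0.00 0; 0.0515 -0.0000 -0.0328 -0.00 -27.38 -0.00 0; 0.0536 -0.0000 -0.0332 -0.00 -28.21 -0.00 0; 0.0543 -0.0000 -0.0333 -0.00 -28.50 0.00 0
```

Request:
send_rows(targets="0.002 0 0.0002 0 0 0 0;0.0075 0 0.0007 0 0 0 0;0.0159 0 0.0016 0 0 0 0;0.0263 0 0.0026 0 0 0 0;0.0382 0 0.0038 0 0 0 0;0.0508 0 0.0051 0 0 0 0;0.0633 0 0.0063 0 0 0 0;0.0752 0 0.0075 0 0 0 0;0.0857 0 0.0085 0 0 0 0;0.094 0 0.0094 0 0 0 0;0.0995 0 0.0099 0 0 0 0;0.1015 0 0.0101 0 0 0 0")

```text
time_s: 7.45
ee_pos: [542.0, 122.9, 174.1]
ee_rot: [-180.0, -4.0, 103.3]
force: [1.6, -2.1, -2.9]
gripper_width: 13.7
gripper_force: 40.0
```

Request:
send_rows(targets="0 0 0 0 0 0 0;0 0 0 0 0 0 0;0 0 0 0 0 0 0")

```text
time_s: 7.7
ee_pos: [542.1, 121.7, 173.8]
ee_rot: [-180.0, -4.0, 103.2]
force: [0.1, -1.1, -3.9]
gripper_width: 13.8
gripper_force: 40.0
```

Run:
```python
from h import *
s=env.state();print(s['ee_pos'],s['ee_rot'],s['force'],s['qpos'].round(1))
a=save('top','t4')['image'][150:300,50:250]; b=save('scene','s4')['image'][130:280,300:500]
cv2.imwrite('pics/m4.png',np.hstack([cv2.resize(x,None,fx=2,fy=2,interpolation=cv2.INTER_CUBIC) for x in(a,b)]))
```

```text
[542.12945938 121.67595453 173.84344079] [-179.95817717   -3.96565171  103.21592852] [ 0.08883133 -1.10367689 -3.92351803] [ 9.1 18.3 95.8  4.3 66.3 -5.9]
```

View pics/m4.png

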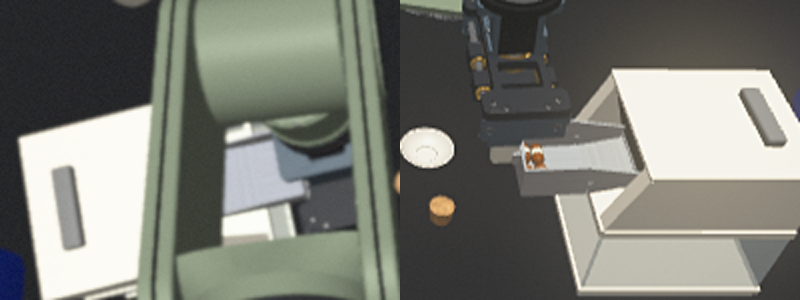

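The cup is through the port with a light flap reaction and the ampoules at the back. Now I tip it.

Request:
send_rows(targets="0.0003 0 -0.0007 0 -0.3 0 0;0.001 0 -0.0027 0 -1.1 0 0;0.0023 0 -0.0058 0 -2.5 0 0;0.004 0 -0.0099 0 -4.2 0 0;0.0064 0 -0.0147 0 -6.4 0 0;0.0094 0 -0.02 0 -8.9 0 0;0.013 0 -0.0256 0 -11.7 0 0;0.0172 0 -0.0312 0 -14.8 0 0;0.0221 0 -0.0367 0 -18 0 0;0.0276 0 -0.0418 0 -21.4 0 0;0.0337 0 -0.0465 0 -25 0 0;0.0402 0 -0.0505 0 -28.5 0 0")

```text
time_s: 8.8
ee_pos: [533.6, 158.6, 228.3]
ee_rot: [179.9, 24.6, 103.1]
force: [1.2, -2.0, -3.8]
gripper_width: 13.9
gripper_force: 40.0
```

Request:
send_rows(targets="0.0045 0 -0.0062 0 -3.5 0 0;0.0097 0 -0.0117 0 -7.1 0 0;0.0153 0 -0.0166 0 -10.5 0 0;0.0212 0 -0.0209 0 -13.7 0 0;0.0272 0 -0.0244 0 -16.8 0 0;0.0331 0 -0.0272 0 -19.6 0 0;0.0387 0 -0.0293 0 -22.1 0 0;0.0438 0 -0.0309 0 -24.3 0 0;0.0481 0 -0.0321 0 -26 0 0;0.0515 0 -0.0328 0 -27.4 0 0;0.0536 0 -0.0332 0 -28.2 0 0;0.0543 0 -0.0333 0 -28.5 0 0")

```text
time_s: 9.8
ee_pos: [519.2, 219.9, 234.5]
ee_rot: [-179.9, 53.0, 103.3]
force: [0.5, -0.5, -3.4]
gripper_width: 13.7
gripper_force: 40.0
```

Request:
send_rows(targets="0 0 0 0 0 0 0;0 0 0 0 0 0 0;0 0 0 0 0 0 0;0 0 0 0 0 0 0;0 0 0 0 0 0 0;0 0 0 0 0 0 0;0 0 0 0 0 0 0;0 0 0 0 0 0 0")

```text
time_s: 10.47
ee_pos: [519.4, 219.3, 235.3]
ee_rot: [180.0, 53.0, 103.2]
force: [-0.4, -1.1, -2.6]
gripper_width: 13.7
gripper_force: 40.0
```

Run:
```python
from h import *
s=env.state();print(s['ee_pos'],s['ee_rot'],s['force'],s['qpos'].round(1))
a=save('wrist','w5')['image']; b=save('scene','s5')['image'][130:290,300:500]
cv2.imwrite('pics/m5.png',np.hstack([cv2.resize(a,(400,300)),cv2.resize(b,(400,320),interpolation=cv2.INTER_CUBIC)[:300]]))
```

```text
[519.39793113 219.2921998  235.27480762] [179.97595612  53.00855146 103.21357533] [-0.38730847 -1.0712523  -2.5718341 ] [ 45.4  30.8  86.1 -42.9  96.1  40.6]
```

View pics/m5.png

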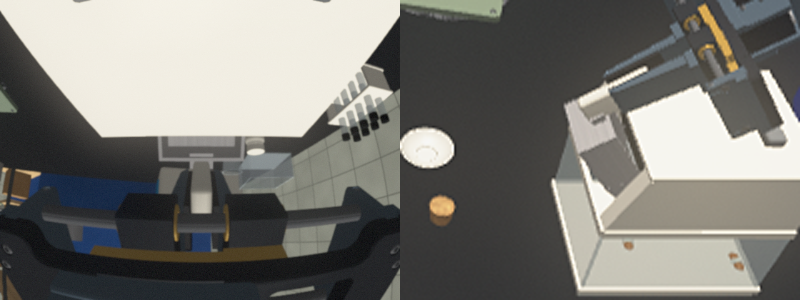

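The scene view shows ampoules inside the bin at (628,245), (737,258) and (735,266). I'll back out along the reversed path, then check the cup and the bin.

Run:
```python
from rel import *
s=np.arange(1,25)/24; s=1-s*s*(3-2*s)
t=[(42+8*k,22-44*k*k,-4+57*k) for k in s]
seg(t[:12]);seg(t[12:])
s=np.arange(1,13)/12; s=1-s*s*(3-2*s)
seg([(-60+102*k,25-3*k,-4) for k in s])
```

```text
-0.0006 -0.0000 0.0005 0.00 0.29 0.00 0; -0.0023 -0.0000 0.0018 0.00 1.12 0.00 0; -0.0048 -0.0000 0.0041 0.00 2.45 0.00 0; -0.0081 -0.0000 0.0071 0.00 4.22 0.00 0; -0.0118 -0.0000 0.0110 0.00 6.39 0.00 0; -0.0157 0.0000 0.0156 0.00 8.91 0.00 0; -0.0196 -0.0000 0.0209 0.00 11.72 0.00 0; -0.0232 -0.0000 0.0268 0.00 14.78 0.00 0; -0.0264 0.0000 0.0333 0.00 18.04 -0.00 0; -0.0289 -0.0000 0.0403 0.00 21.44 -0.00 0; -0.0308 0.0000 0.0477 0.00 24.95 -0.00 0; -0.0318 0.0000 0.0552 0.00 28.50 0.00 0
-0.0039 -0.0000 0.0066 0.00 3.55 0.00 0; -0.0070 -0.0000 0.0136 -0.00 7.06 0.00 0; -0.0094 -0.0000 0.0207 -0.00 10.46 0.00 0; -0.0111 -0.0000 0.0279 -0.00 13.72 -0.00 0; -0.0121 -0.0000 0.0349 0.00 16.78 0.00 0; -0.0126 0.0000 0.0415 0.00 19.59 0.00 0; -0.0127 -0.0000 0.0476 0.00 22.11 0.00 0; -0.0124 -0.0000 0.0529 0.00 24.28 0.00 0; -0.0121 -0.0000 0.0573 0.00 26.05 0.00 0; -0.0117 -0.0000 0.0607 0.00 27.38 0.00 0; -0.0114 -0.0000 0.0628 0.00 28.21 0.00 0; -0.0113 -0.0000 0.0635 -0.00 28.50 -0.00 0
-0.0020 -0.0000 -0.0002 0.00 0.00 0.00 0; -0.0075 0.0000 -0.0007 0.00 0.00 0.00 0; -0.0159 0.0000 -0.0016 0.00 0.00 0.00 0; -0.0263 0.0000 -0.0026 0.00 0.00 0.00 0; -0.0382 0.0000 -0.0038 0.00 0.00 0.00 0; -0.0508 0.0000 -0.0051 0.00 0.00 0.00 0; -0.0633 -0.0000 -0.0063 0.00 0.00 0.00 0; -0.0752 -0.0000 -0.0075 0.00 0.00 0.00 0; -0.0857 0.0000 -0.0085 0.00 0.00 0.00 0; -0.0940 0.0000 -0.0094 0.00 0.00 0.00 0; -0.0995 0.0000 -0.0099 0.00 0.00 0.00 0; -0.1015 0.0000 -0.0101 0.00 0.00 0.00 0
```

Request:
send_rows(targets="-0.0006 0 0.0005 0 0.3 0 0;-0.0023 0 0.0018 0 1.1 0 0;-0.0048 0 0.0041 0 2.5 0 0;-0.0081 0 0.0071 0 4.2 0 0;-0.0118 0 0.011 0 6.4 0 0;-0.0157 0 0.0156 0 8.9 0 0;-0.0196 0 0.0209 0 11.7 0 0;-0.0232 0 0.0268 0 14.8 0 0;-0.0264 0 0.0333 0 18 0 0;-0.0289 0 0.0403 0 21.4 0 0;-0.0308 0 0.0477 0 25 0 0;-0.0318 0 0.0552 0 28.5 0 0")

```text
time_s: 11.57
ee_pos: [534.0, 156.4, 228.6]
ee_rot: [179.9, 24.3, 103.2]
force: [-0.0, -1.6, -3.1]
gripper_width: 13.7
gripper_force: 40.0
```

Request:
send_rows(targets="-0.0039 0 0.0066 0 3.5 0 0;-0.007 0 0.0136 0 7.1 0 0;-0.0094 0 0.0207 0 10.5 0 0;-0.0111 0 0.0279 0 13.7 0 0;-0.0121 0 0.0349 0 16.8 0 0;-0.0126 0 0.0415 0 19.6 0 0;-0.0127 0 0.0476 0 22.1 0 0;-0.0124 0 0.0529 0 24.3 0 0;-0.0121 0 0.0573 0 26 0 0;-0.0117 0 0.0607 0 27.4 0 0;-0.0114 0 0.0628 0 28.2 0 0;-0.0113 0 0.0635 0 28.5 0 0")

```text
time_s: 12.57
ee_pos: [542.2, 120.3, 174.6]
ee_rot: [180.0, -3.9, 103.2]
force: [0.1, -0.8, -3.9]
gripper_width: 14.0
gripper_force: 40.0
```

Run:
```python
from h import *
s=env.state();print(s['ee_pos'],s['ee_rot'],s['force'])
a=save('wrist','w6')['image']; b=save('scene','s6')['image'][180:300,370:530]
cv2.imwrite('pics/m6.png',np.hstack([cv2.resize(a,(400,300)),cv2.resize(b,(400,300),interpolation=cv2.INTER_CUBIC)]))
```

```text
[542.24235867 120.30859404 174.61974197] [179.95758704  -3.91587398 103.1866538 ] [ 0.14057711 -0.84223568 -3.8855065 ]
```

View pics/m6.png

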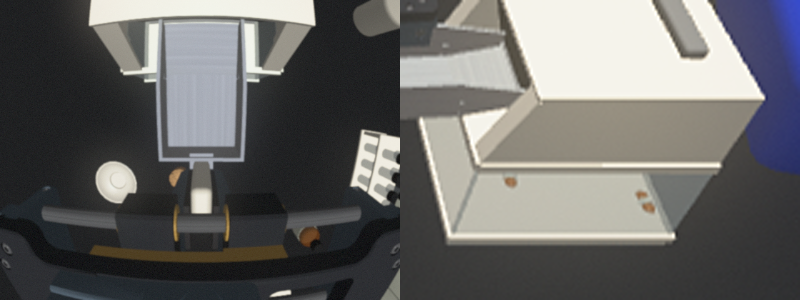

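The cup floor is bare as far as it can be seen, and the bin holds ampoules at (511,181), (641,196) and (649,208) with the fourth possibly hidden. I'll withdraw and check.

Request:
send_rows(targets="-0.002 0 -0.0002 0 0 0 0;-0.0075 0 -0.0007 0 0 0 0;-0.0159 0 -0.0016 0 0 0 0;-0.0263 0 -0.0026 0 0 0 0;-0.0382 0 -0.0038 0 0 0 0;-0.0508 0 -0.0051 0 0 0 0;-0.0633 0 -0.0063 0 0 0 0;-0.0752 0 -0.0075 0 0 0 0;-0.0857 0 -0.0085 0 0 0 0;-0.094 0 -0.0094 0 0 0 0;-0.0995 0 -0.0099 0 0 0 0;-0.1015 0 -0.0101 0 0 0 0")

```text
time_s: 13.67
ee_pos: [565.8, 22.0, 177.1]
ee_rot: [-180.0, -4.0, 103.2]
force: [-0.0, 0.0, -2.2]
gripper_width: 14.1
gripper_force: 40.0
```

Run:
```python
from rel import *
s=env.state();print(s['ee_pos'],s['ee_rot'],s['force'])
a=save('wrist','w7')['image']; b=save('scene','s7')['image'][155:275,370:530];c=save('top','t7')['image'][190:310,50:210]
# amber pixels below hood in scene / in top
z=lambda x:cv2.resize(x,(400,300),interpolation=cv2.INTER_CUBIC)
cv2.imwrite('pics/m7.png',np.vstack([np.hstack([z(a),z(b)]),np.hstack([z(c),np.zeros((300,400,3),np.uint8)])]))
ts=path((572.7,-264.3,180),euler(180,0,86.7),18,0)
rows(ts[:12]);rows(ts[12:])
rows(path((572.7,-264.3,59),euler(180,0,86.7),10,0))
```

```text
[565.79934037  22.00324713 177.10647581] [-179.997066     -3.99301237  103.18114488] [-0.02437781  0.02602633 -2.19374042]
-0.0025 -0.0005 -0.0002 -0.01 -0.04 0.15 0; -0.0096 -0.0020 -0.0008 -0.02 -0.14 0.57 0; -0.0208 -0.0044 -0.0017 -0.04 -0.29 1.23 0; -0.0354 -0.0075 -0.0028 -0.07 -0.50 2.09 0; -0.0529 -0.0112 -0.0042 -0.11 -0.75 3.12 0; -0.0727 -0.0154 -0.0058 -0.15 -1.03 4.29 0; -0.0942 -0.0199 -0.0076 -0.19 -1.33 5.56 0; -0.1169 -0.0247 -0.0094 -0.24 -1.66 6.90 0; -0.1401 -0.0296 -0.0112 -0.29 -1.99 8.27 0; -0.1634 -0.0345 -0.0131 -0.34 -2.32 9.64 0; -0.1860 -0.0393 -0.0149 -0.38 -2.64 10.98 0; -0.2076 -0.0439 -0.0166 -0.43 -2.94 12.25 0
-0.0203 0.0001 -0.0006 -0.04 -0.28 1.17 0; -0.0382 0.0002 -0.0011 -0.08 -0.53 2.20 0; -0.0532 0.0003 -0.0015 -0.11 -0.74 3.06 0; -0.0646 0.0004 -0.0018 -0.13 -0.89 3.72 0; -0.0719 0.0004 -0.0020 -0.14 -0.99 4.14 0; -0.0745 0.0005 -0.0021 -0.15 -1.03 4.29 0
-0.0000 -0.0000 0.0034 -0.00 -0.00 -0.00 0; -0.0000 -0.0000 0.0126 -0.00 -0.00 -0.00 0; -0.0000 -0.0000 0.0261 -0.00 -0.00 -0.00 0; -0.0000 -0.0000 0.0426 -0.00 -0.00 -0.00 0; -0.0000 -0.0000 0.0605 -0.00 -0.00 -0.00 0; -0.0000 -0.0000 0.0784 -0.00 -0.00 -0.00 0; -0.0000 -0.0000 0.0949 -0.00 -0.00 -0.00 0; -0.0000 -0.0000 0.1084 -0.00 -0.00 -0.00 0; -0.0000 -0.0000 0.1176 -0.00 -0.00 -0.00 0; -0.0000 -0.0000 0.1210 -0.00 -0.00 -0.00 0
```

View pics/m7.png

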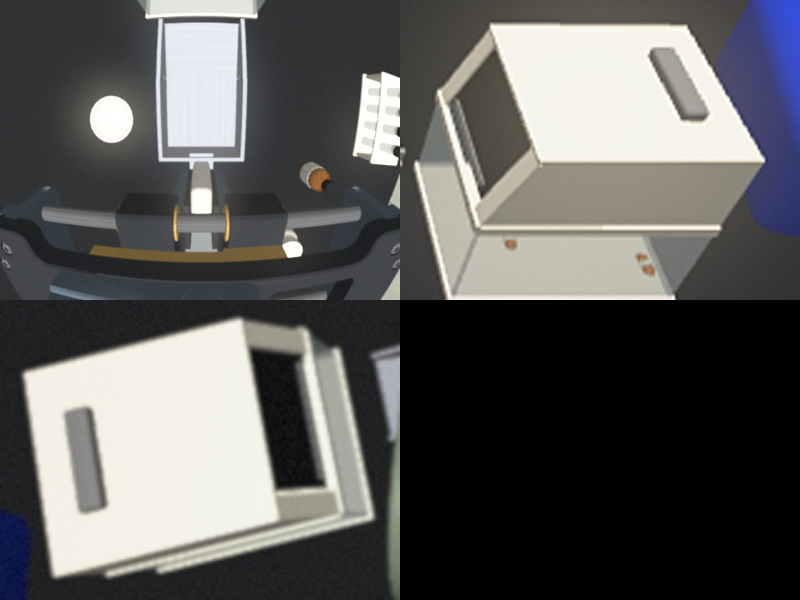

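The flap is shut and the cup is empty. The held weight fell by about 0.5 N, which is four ampoules. I'll carry the cup back to the pad.

Request:
send_rows(targets="-0.0025 -0.0005 -0.0002 0 0 0.15 0;-0.0096 -0.002 -0.0008 0 -0.1 0.6 0;-0.0208 -0.0044 -0.0017 0 -0.3 1.2 0;-0.0354 -0.0075 -0.0028 -0.1 -0.5 2.1 0;-0.0529 -0.0112 -0.0042 -0.1 -0.75 3.1 0;-0.0727 -0.0154 -0.0058 -0.15 -1 4.3 0;-0.0942 -0.0199 -0.0076 -0.2 -1.3 5.6 0;-0.1169 -0.0247 -0.0094 -0.24 -1.7 6.9 0;-0.1401 -0.0296 -0.0112 -0.3 -2 8.3 0;-0.1634 -0.0345 -0.0131 -0.34 -2.3 9.6 0;-0.186 -0.0393 -0.0149 -0.38 -2.6 11 0;-0.2076 -0.0439 -0.0166 -0.43 -2.94 12.25 0")

```text
time_s: 14.82
ee_pos: [570.0, -192.5, 179.3]
ee_rot: [-179.9, -1.0, 90.8]
force: [0.5, -0.6, -1.7]
gripper_width: 14.0
gripper_force: 40.0
```

Request:
send_rows(targets="-0.0203 0 -0.0006 0 -0.3 1.2 0;-0.0382 0.0002 -0.0011 -0.1 -0.5 2.2 0;-0.0532 0.0003 -0.0015 -0.1 -0.7 3.1 0;-0.0646 0.0004 -0.0018 -0.13 -0.9 3.7 0;-0.0719 0.0004 -0.002 -0.14 -1 4.1 0;-0.0745 0.0005 -0.0021 -0.15 -1.03 4.3 0;-0.0745 0.0005 -0.0021 -0.15 -1.03 4.3 0;-0.0745 0.0005 -0.0021 -0.15 -1.03 4.3 0")

```text
time_s: 15.48
ee_pos: [572.3, -263.6, 180.0]
ee_rot: [-180.0, -0.0, 86.7]
force: [-1.2, 0.1, -1.3]
gripper_width: 13.8
gripper_force: 40.0
```

Request:
send_rows(targets="0 0 0.003 0 0 0 0;0 0 0.013 0 0 0 0;0 0 0.026 0 0 0 0;0 0 0.043 0 0 0 0;0 0 0.06 0 0 0 0;0 0 0.078 0 0 0 0;0 0 0.095 0 0 0 0;0 0 0.108 0 0 0 0;0 0 0.117 0 0 0 0;0 0 0.120 0 0 0 0;0 0 0.121 0 0 0 0;0 0 0.1215 0 0 0 0")

```text
time_s: 16.48
ee_pos: [572.8, -264.3, 58.9]
ee_rot: [179.9, 0.0, 86.7]
force: [0.0, -0.3, -1.9]
gripper_width: 13.9
gripper_force: 40.0
```

Request:
send_rows(targets="0 0 0 0 0 0 0;0 0 0 0 0 0 0;0 0 0 0 0 0 0")

```text
time_s: 16.73
ee_pos: [572.7, -264.5, 59.2]
ee_rot: [179.9, 0.0, 86.7]
force: [0.2, -0.5, -1.0]
gripper_width: 13.4
gripper_force: 40.0
```

Request:
send_rows(targets="0 0 0.0005 0 0 0 0;0 0 0.001 0 0 0 0;0 0 0.0012 0 0 0 0;0 0 0.0012 0 0 0 0")

```text
time_s: 17.07
ee_pos: [572.5, -264.4, 57.9]
ee_rot: [180.0, 0.0, 86.7]
force: [-1.2, 0.0, 2.1]
gripper_width: 13.9
gripper_force: 40.0
```

The force has turned positive, so the cup is resting on the pad. I'll open slowly enough not to disturb it, then rise.

Request:
send_rows(targets="0 0 0 0 0 0 20;0 0 0 0 0 0 35;0 0 0 0 0 0 50;0 0 0 0 0 0 70;0 0 0 0 0 0 100;0 0 0 0 0 0 100;0 0 0 0 0 0 100;0 0 0 0 0 0 100;0 0 0 0 0 0 100;0 0 0 0 0 0 100")

```text
time_s: 17.9
ee_pos: [572.3, -264.3, 57.3]
ee_rot: [-180.0, 0.0, 86.7]
force: [-0.5, 0.2, 0.1]
gripper_width: 75.5
gripper_force: 0.0
```

Request:
send_rows(targets="0 0 -0.003 0 0 0 100;0 0 -0.015 0 0 0 100;0 0 -0.035 0 0 0 100;0 0 -0.06 0 0 0 100;0 0 -0.085 0 0 0 100;0 0 -0.11 0 0 0 100;0 0 -0.12 0 0 0 100;0 0 -0.12 0 0 0 100;0 0 -0.12 0 0 0 100;0 0 -0.12 0 0 0 100")

```text
time_s: 18.73
ee_pos: [571.3, -263.8, 175.5]
ee_rot: [-179.8, -0.1, 86.7]
force: [-0.6, 0.4, -0.6]
gripper_width: 91.3
gripper_force: 0.0
```

Run:
```python
from h import *
s=env.state();print(s['ee_pos'],s['time_s'],s['force'],s['gripper_width'])
a=save('scene','s8')['image'];b=save('wrist','w8')['image']
cv2.imwrite('pics/m8.png',np.hstack([cv2.resize(a,(400,300)),cv2.resize(b,(400,300))]))
```

```text
[ 571.33843397 -263.79795384  175.45951789] 18.7333 [-0.58755673  0.38479255 -0.5747875 ] 91.25714416445993
```

View pics/m8.png

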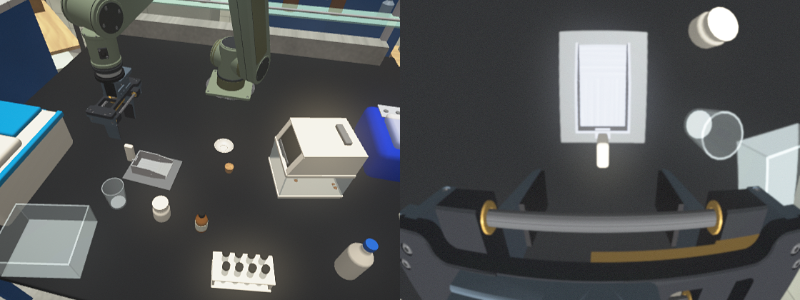

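The cup stands centred on its pad and empty, the flap is shut, the bystanders are in place, and no ampoule lies on the bench.

```bash
python3 -c "
from workcell import env
print(env.job_done())"
```

```text
the job is handed in; nothing more can be done
None
```

I handed the job in at about 19 s: the empty cup is back upright on its pad, the flap is shut and the bystanders look unmoved, but only three ampoules could be seen in the bin; the fourth is inferred from the weight drop, the empty cup and a clear bench.

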